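Put the weighed coin back into its case

ROBOT

A 7-joint arm with a two-finger parallel gripper is mounted at the origin on the work surface. World frame = base frame: x ahead of the robot, y to its left, z up, the work surface at z = 0. Lengths are in mm, angles in rad, forces in N, time in s.
With the tool pointing down it reaches from about 425 to 825 mm from the base axis. Payload 3.6 kg.
Tool frame: the origin (TCP) lies at the very end of the fingers, on their centre line; the grasp point (between the pads) lies 19 mm behind it; z points along the fingers, y is the line along which they close (so a half turn about z gives the same grasp; the last joint's range is limited). The gripper opens to 85 mm and grips with 20 to 120 N. Pads are 22 mm wide; open, the fingers measure 114 mm over their backs; the gripper's body (76 mm by 85 mm) begins 54 mm behind the grasp point. The pads swing forward as they close: fully open they stand 13 mm farther back than shut.
Start: joints at [-1.306, 0.615, -0.013, 1.423, 0.008, 1.103, -0.04], TCP at [186.334, 622.69, 231.297] pointing down, gripper open.
Joint ranges: [-3.12, 3.12], [-0.3, 2.06], [-1.34, 1.32], [0.26, 2.42], [-1.36, 4.5], [0.01, 1.98], [-2.84, 2.84]. Speed limits (rad/s): [2.79, 2.79, 3.14, 3.14, 3.14, 3.14, 3.14].

INTERFACE

Orientations are given as a unit quaternion [w, x, y, z].
In Python, from station import telemetry, vision, finish_job gives the robot as it stands. The module is installed in compiled form; this text tells all that it offers.
- The arm moves only by the tool move_arm, never from a script. Its argument "deltas" is one flat list of numbers, 4 for each row, row after row: the shift along the world's x, y, z as a fraction of full scale, then the turn about the world's z as a fraction of full scale. A call has 1 to 10 rows; each row is the pose to reach, as a shift and turn from the pose commanded when the call began; what a row does not reach only later rows make up. Full scale, the value 1, is 0.3 m for a shift and 60 degrees for a turn. A row lasts 1/10 s, in which the tool goes at most 50 mm and 8.59 degrees, less where a joint would pass 70% of its speed; a pose out of reach is approached as far as the arm can. A call with a number of a shift or a turn outside -1 to 1 is refused whole. A call with a gripper value outside its range is refused whole. "fingers" is the opening in per cent of the stroke, from 0 (shut) to 100 (fully open), set as the call begins (left out, the last holds). The fingers move at their own pace and stop on an object; "squeeze" is the grip in N (left out, the last holds). Time passes only in rows, so rows that repeat a pose let the fingers close. It gives the time, the measured TCP pose, the force, the opening and the grip force at its end, in the units of the state.
- telemetry.observe(): the state, without advancing time (a new reading comes with each control period).
- vision.read_camera(name): name is "side" or "top"; returns a dict with "color" (384x512x3 uint8, red, green, blue), "range_z" (384x512 float32, mm along the optical axis (not along the pixel's ray), 0 where there is no reading), "vfov" (degrees; the focal length in pixels is half the picture's height over the tangent of half this angle, whatever the lens; pixels are square), "cx", "cy" (the principal point, pixels), "rvec" (rotation vector, rad) and "tvec" (3), from world to camera coordinates, as OpenCV has them. Camera axes: x right, y down, z forward; pixel columns grow to the right and rows downward; lengths in mm; the calibration is good to about 2 mm. A picture is of the moment at which its call begins.
- finish_job(): hands the job in; it is judged then, once.
The state is a dict: "time_s": time; "joints": joint angles; "qd": joint speeds; "joint_torque": joint torques, N m; "tcp_pos": TCP position; "tool_rot": TCP orientation; "contact_force": force on the tool from outside, world axes, zero at the start; "moment": the same for the moment, N m; "finger_gap": finger opening in mm; "grasp_force": force on a finger pad.
Only numpy, scipy, OpenCV 4.12 (cv2) and the standard library are available. Lean on these libraries where they do the work, as an engineer would, in place of code of your own. Each camera call takes 0.05 s, during which the arm holds its last target. There are 200 camera calls.

TASK

The encapsulated coin on the little scale has been weighed: put it back, flat and fully home, in the empty middle recess of the open coin case. The recess cannot be placed exactly by eye, so feel for it by sliding the coin lightly over the board until it drops in, and never press hard on the coin or let it fall. Then let go and close the lid all the way, leaving the magnifier and the caliper where they lie.

Things in the scene. Friction and masses are not known exactly. Their poses are not given: they have to be found in the camera images.
- coin_center (a point): centre (half-way up) of the loose coin: a silver coin in a round clear capsule, a plain disc 56 mm in diameter and 10 mm thick, about 80 g (55 to 110 g); it lies flat on the pan of the scale. z axis = disc axis. At the start its underside is on the pan, so this point is 27 mm above the table. More than 25 N between it and the case, or a fall of 10 mm, cracks it.
- scale: pocket scale 140 x 92 mm, fixed, on the left or the right of the case; origin at the centre of its underside. Its flat steel pan, 88 x 84 mm, is level, its top 22 mm above the table, its centre at x = +22 mm in the scale's frame; the housing beside it is 18 mm high.
- case: dark coin case, lid open, fixed: base 156 mm (its x) by 284 mm (its y), 30 mm high; origin at the centre of its underside, z up, x towards the hinge side: the robot's left (world +y) within 0.25 rad. In it lies a flat grey board 132 x 260 mm, level with the base's 7 mm wide rim, with three round recesses in a row along y, 80 mm apart. The outer two hold coins like the loose one, 6 mm proud, firmly held.
- bay_mid (a point): point on the case's axis, level with the board's top, 30 mm up. The empty middle recess is 58 mm wide and 4 mm deep; as the board has play in the base, its centre is up to 5 mm in the case's x and up to 5 mm in its y from here: not measured, to be felt or seen. The board does not shift under less than 40 N. Coin centre: 5 mm above this point when on the board, 1 mm above it when home.
- lid_hinge (a point): middle of the lid's hinge line, on the rear top edge of the case's base: 78 mm from the case's centre along its x, 30 mm up. The hinge line runs along the case's y.
- lid (a joint): angle of the lid, rad: 0 = shut on the base, about 1.6 to 1.78 at the start (a little past upright, leaning back). It has a stiff hinge that stays where it is left; a push of 2 to 4 N at its free edge moves it. The lid is a shallow tray 156 x 284 mm and 16 mm high, 8 mm hollow inside.
- lid_edge (a point): middle of the lid's free edge on its outer face: 156 mm from the hinge along the lid and 16 mm out from the lid's rim plane. With the lid shut it is at the front, 46 mm above the table.
- black_box: closed black box 134 x 99 x 48 mm, fixed, on the other side of the case from the scale; origin at the centre of its underside; not needed
- magnifier: magnifying glass lying on the table beyond the right-hand side thing, lens 82 mm wide, handle 142 mm long along its -x; origin under the lens; loose, leave where it is
- caliper: caliper 190 mm long lying on the table beyond the left-hand side thing; origin under the middle of its beam; loose, leave where it is
Not all that is in view belongs to the job. What is meant by the part that bears coin_center is not red, and is the larger of those in its own colour.

How it is judged (in metres and radians):
On the way:
1. the coin is home in the empty recess, flat, while the lid is still up (z of coin_center in the frame of case between 0.029 and 0.0325 m and horizontal distance between coin_center and case below 0.0095 m and angle between coin_center's own z axis and vertical below 0.05 rad and value of joint lid above 1 rad), for 0.3 s.
At the end, for the whole second after the job is handed in: the coin lies flat (within 0.05 rad) and at rest in the middle recess, its centre 29 to 32.5 mm above the table and within 9.5 mm of the case's centre axis, and the lid is shut to within 0.03 rad (z of coin_center in the frame of case between 0.029 and 0.0325 m and horizontal distance between coin_center and case below 0.0095 m and angle between coin_center's own z axis and vertical below 0.05 rad and value of joint lid below 0.03 rad and linear speed of coin below 0.01 m/s); the robot touches nothing.
It fails at once if the coin is pressed, driven or dropped on the case with more than 25 N (contact force between coin and case above 25 N).
It fails at once if the coin falls through the air by more than about 10 mm (linear speed of coin above 0.45 m/s and contact force between coin and the fingers below 0.05 N and contact force between coin and anything else below 0.05 N).
It fails at once if the magnifier or the caliper is moved more than 20 mm (distance of any of magnifier, caliper from where it was at the start of the episode above 0.02 m).
It also fails if it takes over 72 s, if anything falls off the work surface, if the arm or the gripper's body presses on something with over 40 N, if the wrist force passes 120 N, or if a joint passes its speed limit or range.

## Working session

There is one attempt and no reset: what is moved stays moved. The work goes in short steps, Python scripts to look and compute and a tool call to move; the robot and the scene stay as the last step left them, time stands still between calls to the robot, and variables do not carry over. Pictures are saved under pics/ and viewed, at most 10 in all, crops included, and the job is handed in when it is done.

Besides the shell and the picture viewer there is one more tool, called after "Request:" by a JSON object that holds its "api" and its "payload", one argument or row to a line. move_arm: Moves the arm, as the interface text tells. Its arguments: {"type":"object","properties":{"deltas":{"type":"array"},"fingers":{"type":"number"},"squeeze":{"type":"number"}},"required":["deltas"]}

```bash
mkdir -p pics
cat > h.py <<'E'
import numpy as np, cv2
from station import telemetry, vision
def get(name):
    d=vision.read_camera(name); np.savez(f'{name}.npz',**d); return d
def load(name): return {k:v for k,v in np.load(f'{name}.npz').items()}
def K(d):
    H=d['color'].shape[0]; return H/2/np.tan(np.radians(float(d['vfov']))/2)
def cast(d,u,v,z):
    f=K(d);R=cv2.Rodrigues(np.array(d['rvec'],float))[0];t=np.array(d['tvec'],float).ravel()
    c=-R.T@t; r=R.T@np.array([(u-float(d['cx']))/f,(v-float(d['cy']))/f,1]); return c+r*(z-c[2])/r[2]
def cloud(d):
    f=K(d);R=cv2.Rodrigues(np.array(d['rvec'],float))[0];t=np.array(d['tvec'],float).ravel()
    z=d['range_z'];v,u=np.mgrid[:z.shape[0],:z.shape[1]]
    P=np.stack([(u-float(d['cx']))/f*z,(v-float(d['cy']))/f*z,z],-1)
    return (P-t)@R
def save(img,n): cv2.imwrite(f'pics/{n}.png',img[...,::-1])
E
python3 - <<'E'
from h import *
a=get('top');b=get('side');save(a['color'],'top0');save(b['color'],'side0')
for d in(a,b):print(d['vfov'],d['cx'],d['cy'],d['rvec'],d['tvec'])
print(telemetry.observe())
E
```

```text
51.1668492729392 262.43966195845167 190.34881918796407 [ 2.15507997 -2.14590659  0.19249665] [ 10.18227659 520.78335136 951.75096516]
43.675337778875075 249.29982352221137 187.47509516235505 [ 2.18935125 -0.15571124  0.09069789] [-509.62106697  112.1591033  1313.00014036]
{'time_s': 0.1, 'joints': array([-1.30649052,  0.61580971, -0.01263666,  1.42472549,  0.00810522,
        1.10341007, -0.04037171]), 'qd': array([ 0.00210701, -0.00140509, -0.0003484 , -0.00338944,  0.00013122,
       -0.00146885,  0.00076451]), 'joint_torque': array([ 8.26906617e-04, -4.70385396e+01,  2.59985067e-01, -1.71572989e+01,
        1.00460017e-02,  5.85958027e-03,  1.34837097e-05]), 'tcp_pos': array([186.15459012, 622.06073102, 230.26660046]), 'tool_rot': array([-1.56160960e-04,  1.44835350e-01,  9.89455100e-01, -1.14063632e-03]), 'contact_force': array([-0.89697469, -0.59338087,  0.78245307]), 'moment': array([-0.00465816, -0.01532657,  0.03538874]), 'grasp_force': 0.0, 'finger_gap': 85.35124994073024}
```

View pics/top0.png

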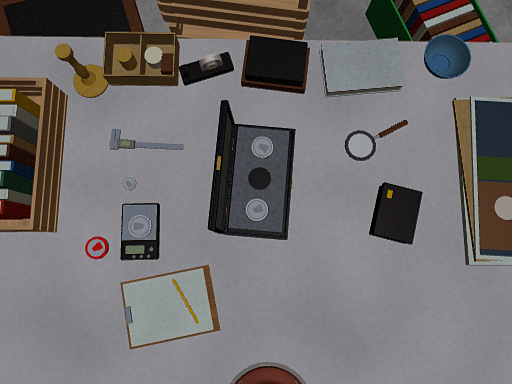

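View pics/side0.png

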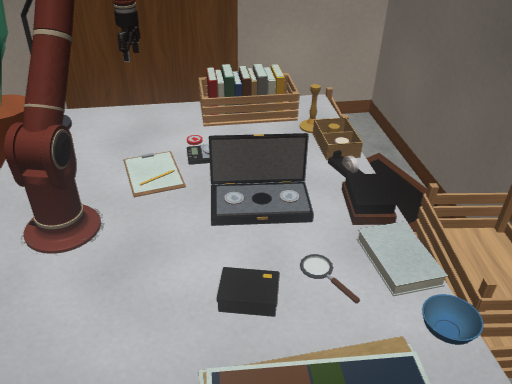

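The top view shows the case around (255,180), with its lid up on the left and the empty recess at (259,178). The scale is at (140,231).

There are three candidate coins:
- **(141,226):** a silver capsule on the scale pan.
- **(129,184):** a smaller silver coin on the table.
- **(97,248):** a red one.

The one on the pan fits: it isn't red, it's the larger of the silver ones, and it's on the scale. I'll confirm with a crop and measure.

Run:
```python
from h import *
a=load('top');b=load('side')
save(cv2.resize(a['color'][165:270,80:310],None,fx=3.4,fy=3.4,interpolation=cv2.INTER_CUBIC),'crop1')
P=cloud(a)
for n,(u,v) in dict(coin=(141,226),small=(129,184),rec=(259,178),c1=(262,147),c2=(257,210),table=(180,200),box=(398,210),lidtop=(222,180)).items():
    z=P[v,u][2]; print(n,P[v,u].round(1),cast(a,u,v,z).round(1))
f=K(a)
for d in(a,b):
    q,_=cv2.projectPoints(np.array([[186.,622,231],[0,0,0]]),d['rvec'],d['tvec'],np.array([[K(d),0,float(d['cx'])],[0,K(d),float(d['cy'])],[0,0,1]]),None); print(q.round(0).tolist())
Z=P[...,2]
# coins by height map + brightness: pixels 
def fit(mask,name):
    cs,_=cv2.findContours(mask.astype(np.uint8),cv2.RETR_EXTERNAL,cv2.CHAIN_APPROX_NONE)
    for c in cs:
        if cv2.contourArea(c)>60:
            (u,v),r=cv2.minEnclosingCircle(c); print(name,round(u,1),round(v,1),round(r,1),cv2.contourArea(c),cv2.minAreaRect(c))
roi=np.zeros_like(Z,bool);roi[195:270,112:170]=1
fit(roi&(Z>25)&(Z<40),'coin'); fit(roi&(Z>10),'scale')
roi[:]=0;roi[115:250,228:300]=1
fit(roi&(Z>20)&(Z<45),'case'); fit(roi&(Z>33)&(Z<45),'ccoins')
print(Z[226,120:165].round(0)); print(Z[178,205:300].round(0));
```

```text
coin [431.9 308.2  34.7] [431.9 308.2  34.7]
small [540.6 352.    5.5] [540.6 352.    5.5]
rec [554.2  20.9  27.5] [554.2  20.9  27.5]
c1 [633.   13.6  33.8] [633.   13.6  33.8]
c2 [471.9  25.6  39.5] [471.9  25.6  39.5]
table [501.  222.2  -0.6] [501.  222.2  -0.6]
box [ 472.9 -321.3   46. ] [ 472.9 -321.3   46. ]
lidtop [535.1 107.9 100.5] [535.1 107.9 100.5]
[[[-66.0, 352.0]], [[267.0, 410.0]]]
[[[133.0, 61.0]], [[63.0, 228.0]]]
coin 140.2 225.5 12.2 381.5 ((139.5, 226.0), (22.0, 23.0), 90.0)
scale 139.5 231.0 33.6 2030.5 ((140.0, 230.5), (38.0, 57.0), 0.0)
case 260.0 180.5 64.0 6193.5 ((258.86895751953125, 180.57241821289062), (66.27029418945312, 112.60968017578125), 4.763641834259033)
ccoins 257.0 210.0 12.6 359.5 ((256.5, 209.49998474121094), (21.638233184814453, 21.638233184814453), 39.80556869506836)
ccoins 261.8 146.6 10.9 335.5 ((261.5, 147.0), (20.0, 21.0), 90.0)
ccoins 231.0 154.5 32.6 116.5 ((230.24819946289062, 154.4390411376953), (4.875890731811523, 65.27227783203125), 4.635463237762451)
[ 1.  2. 23. 21. 22. 23. 25. 23. 21. 33. 34. 30. 32. 30. 29. 31. 31. 31.
 32. 35. 
[... 463 characters left out ...]
900e+01  2.800e+01  3.000e+01  2.400e+01
  2.900e+01  3.100e+01  3.100e+01  2.800e+01  2.800e+01  3.000e+01
  3.000e+01  2.700e+01  2.800e+01  2.600e+01  2.700e+01  2.700e+01
  2.700e+01  2.600e+01  2.400e+01  2.800e+01  2.500e+01  2.500e+01
  2.700e+01  2.700e+01  3.000e+01  2.600e+01  2.700e+01  3.000e+01
  2.700e+01  2.600e+01  2.700e+01  2.700e+01  2.700e+01  2.200e+01
  2.700e+01  2.800e+01  2.800e+01  3.100e+01  3.000e+01  3.000e+01
  3.300e+01  3.300e+01  3.100e+01  3.100e+01  3.100e+01  3.000e+01
  3.200e+01  2.900e+01  2.900e+01  1.400e+01  1.300e+01  1.400e+01
  2.700e+01  2.900e+01  2.900e+01  2.700e+01  0.000e+00 -2.000e+00
 -1.000e+00 -1.000e+00 -2.000e+00  1.000e+00  1.000e+00]
```

View pics/crop1.png

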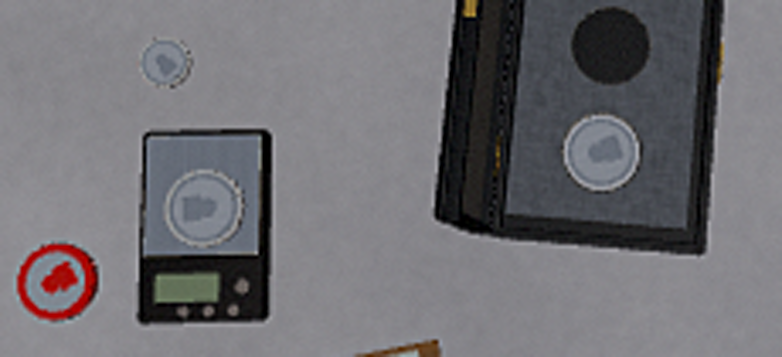

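The crop confirms it: the coin at crop (203,208), pixel (139.7,226), lies on the scale pan. It's silver and clearly bigger than the loose one at (129,184). Next I'll get refined centres.

Run:
```python
from h import *
a=load('top');g=cv2.cvtColor(a['color'],cv2.COLOR_RGB2GRAY)
up=8
def circ(u,v,z,dark=False,h=16):
    x=g[v-h:v+h+1,u-h:u+h+1]; x=cv2.resize(x,None,fx=up,fy=up,interpolation=cv2.INTER_CUBIC)
    c=cv2.HoughCircles(cv2.GaussianBlur(x,(9,9),2),cv2.HOUGH_GRADIENT,1,200,param1=80,param2=10,minRadius=9*up,maxRadius=14*up)
    if c is None: print('none');return
    cx,cy,r=c[0,0]; cu=u-h+(cx+.5)/up-.5; cv_=v-h+(cy+.5)/up-.5
    p=cast(a,cu,cv_,z); print((u,v),round(cu,2),round(cv_,2),'r',round(r/up,2),p.round(1)); return p
coin=circ(140,226,32)
c1=circ(262,147,36);c2=circ(257,210,36);m=circ(259,178,30)
print('mid of outer',((c1+c2)/2).round(1),np.linalg.norm(c1-c2),'yaw',np.arctan2((c1-c2)[1],(c1-c2)[0]))
# dark recess centroid
x=g[164:193,245:274];mask=(x<np.percentile(x,40)).astype(np.uint8)
M=cv2.moments(cv2.morphologyEx(mask,cv2.MORPH_OPEN,np.ones((3,3))),True);print('dark',M['m00'],cast(a,245+M['m10']/M['m00'],164+M['m01']/M['m00'],30).round(1))
# lid free edge points
P=cloud(a).reshape(-1,3);s=P[(P[:,2]>170)&(P[:,2]<200)&(P[:,1]>60)&(P[:,1]<200)&(P[:,0]>380)&(P[:,0]<720)]
print('lid top',len(s),np.median(s,0),s.min(0),s.max(0),np.polyfit(s[:,0],s[:,1],1))
```

```text
(140, 226) 141.0 226.75 r 9.35 [430.2 308.9  32. ]
(262, 147) 261.88 146.62 r 10.76 [633.4  14.   36. ]
(257, 210) 256.5 209.25 r 11.1 [474.2  26.8  36. ]
none
mid of outer [553.8  20.4  36. ] 159.74507240258305 yaw -0.08042216758291167
dark 224.0 [555.5  25.   30. ]
lid top 997 [550.00098108 111.07987689 185.07542848] [414.41216776  91.63399612 173.26773198] [698.55903433 129.12321654 191.47074436] [-8.08948944e-02  1.55655309e+02]
```

Request:
{"api": "move_arm", "payload": {
  "deltas": [0.82,-1,-0.2,0.202,0.82,-1,-0.2,0.202,0.82,-1,-0.2,0.202,0.82,-1,-0.2,0.202,0.82,-1,-0.2,0.202,0.82,-1,-0.2,0.202,0.82,-1,-0.2,0.202,0.82,-1,-0.2,0.202,0.82,-1,-0.2,0.202,0.82,-1,-0.2,0.202],
  "fingers": 100,
  "squeeze": 20
}}

```text
time_s: 1.1
tcp_pos: [432.9, 321.3, 170.8]
tool_rot: [-0.0, 0.041, 0.999, -0.0]
contact_force: [-0.7, 1.5, -0.2]
finger_gap: 85.0
grasp_force: 0.0
```

Request:
{"api": "move_arm", "payload": {
  "deltas": [0,-0.033,-0.3,0,0,-0.033,-0.3,0,0,-0.033,-0.3,0,0,-0.033,-0.3,0,0,-0.033,-0.3,0,0,-0.033,-0.3,0],
  "fingers": 80
}}

```text
time_s: 1.7
tcp_pos: [433.3, 314.6, 83.5]
tool_rot: [0.002, 0.039, 0.999, 0.002]
contact_force: [0.4, -0.7, 0.8]
finger_gap: 68.4
grasp_force: 0.0
```

Run:
```python
from h import *
s=telemetry.observe();print(s['tcp_pos'],s['finger_gap'],s['contact_force'])
a=get('top');b=get('side');
A=cv2.resize(a['color'][170:270,80:210],(650,500),interpolation=cv2.INTER_CUBIC)
save(A,'hov')
```

```text
[433.33856514 314.55439189  83.50712418] 68.37915190917423 [ 0.35023431 -0.68486349  0.79374989]
```

View pics/hov.png

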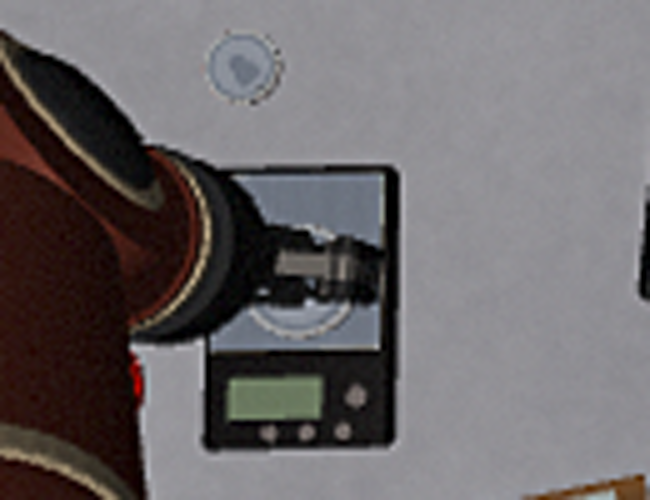

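Request:
{"api": "move_arm", "payload": {
  "deltas": [0,-0.006,-0.1,0,0,-0.006,-0.14,0,0,-0.006,-0.14,0,0,-0.006,-0.14,0,0,-0.006,-0.14,0],
  "fingers": 76
}}

```text
time_s: 2.3
tcp_pos: [432.9, 311.5, 40.2]
tool_rot: [0.001, 0.04, 0.999, 0.001]
contact_force: [-0.9, 0.4, 0.0]
finger_gap: 64.9
grasp_force: 0.0
```

Run:
```python
from h import *
a=load('top');print(cast(a,140,226,32))
```

```text
[432.04137246 311.38608334  32.        ]
```

Request:
{"api": "move_arm", "payload": {
  "deltas": [0,0,-0.02,0,0,0,-0.03,0,0,0,-0.04,0,0,0,-0.045,0,0,0,-0.05,0,0,0,-0.05,0]
}}

```text
time_s: 2.9
tcp_pos: [432.2, 310.9, 24.1]
tool_rot: [-0.0, 0.04, 0.999, -0.0]
contact_force: [-0.5, 0.0, -0.1]
finger_gap: 64.8
grasp_force: 0.0
```

Request:
{"api": "move_arm", "payload": {
  "deltas": [0,0,-0.003,0,0,0,-0.006,0,0,0,-0.01,0,0,0,-0.01,0]
}}

```text
time_s: 3.3
tcp_pos: [432.2, 310.9, 21.2]
tool_rot: [-0.0, 0.04, 0.999, -0.0]
contact_force: [0.0, 0.4, -0.3]
finger_gap: 65.2
grasp_force: 0.0
```

Request:
{"api": "move_arm", "payload": {
  "deltas": [0,0,-0.003,0,0,0,-0.006,0,0,0,-0.006,0]
}}

```text
time_s: 3.6
tcp_pos: [432.3, 310.9, 19.4]
tool_rot: [-0.0, 0.04, 0.999, -0.0]
contact_force: [-0.3, 0.3, 0.4]
finger_gap: 65.1
grasp_force: 0.0
```

Request:
{"api": "move_arm", "payload": {
  "deltas": [0,0,-0.003,0,0,0,-0.005,0,0,0,-0.005,0]
}}

```text
time_s: 3.9
tcp_pos: [432.3, 310.9, 17.9]
tool_rot: [-0.0, 0.04, 0.999, -0.0]
contact_force: [-0.5, 0.5, 0.5]
finger_gap: 64.7
grasp_force: 0.0
```

Request:
{"api": "move_arm", "payload": {
  "deltas": [0,0,-0.003,0,0,0,-0.005,0,0,0,-0.005,0]
}}

```text
time_s: 4.2
tcp_pos: [432.3, 310.9, 16.4]
tool_rot: [-0.0, 0.04, 0.999, -0.0]
contact_force: [-0.3, 0.9, 0.7]
finger_gap: 65.3
grasp_force: 0.0
```

Request:
{"api": "move_arm", "payload": {
  "deltas": [0,0,-0.003,0,0,0,-0.005,0,0,0,-0.005,0]
}}

```text
time_s: 4.5
tcp_pos: [432.4, 311.1, 15.8]
tool_rot: [0.0, 0.04, 0.999, 0.0]
contact_force: [-1.3, -0.9, 5.7]
finger_gap: 65.1
grasp_force: 3.0
```

Request:
{"api": "move_arm", "payload": {
  "deltas": [0,0,-0.003,0,0,0,-0.005,0,0,0,-0.005,0]
}}

```text
time_s: 4.8
tcp_pos: [432.4, 311.1, 15.7]
tool_rot: [0.0, 0.04, 0.999, 0.0]
contact_force: [-3.2, -2.1, 16.5]
finger_gap: 64.6
grasp_force: 8.2
```

Request:
{"api": "move_arm", "payload": {
  "deltas": [0,0,0.01,0,0,0,0.02,0,0,0,0.033,0,0,0,0.033,0]
}}

```text
time_s: 5.2
tcp_pos: [432.6, 311.2, 23.6]
tool_rot: [0.0, 0.04, 0.999, 0.0]
contact_force: [-0.2, 0.1, 0.2]
finger_gap: 64.9
grasp_force: 0.0
```

Request:
{"api": "move_arm", "payload": {
  "deltas": [0,0,0,0,0,0,0,0,0,0,0,0,0,0,0,0,0,0,0,0,0,0,0,0,0,0,0,0],
  "fingers": 40,
  "squeeze": 25
}}

```text
time_s: 5.9
tcp_pos: [432.6, 311.5, 23.9]
tool_rot: [0.0, 0.04, 0.999, 0.0]
contact_force: [-0.1, -0.1, 4.6]
finger_gap: 54.0
grasp_force: 25.4
```

Request:
{"api": "move_arm", "payload": {
  "deltas": [0,0,0.005,0,0,0,0.01,0,0,0,0.015,0,0,0,0.02,0,0,0,0.02,0]
}}

```text
time_s: 6.4
tcp_pos: [432.4, 311.0, 29.5]
tool_rot: [0.0, 0.04, 0.999, -0.0]
contact_force: [0.3, 0.0, -0.5]
finger_gap: 54.2
grasp_force: 26.5
```

Run:
```python
from h import *
s=telemetry.observe();print(s['tcp_pos'],s['finger_gap'],s['contact_force'],s['grasp_force'])
b=get('side');a=load('top')
q,_=cv2.projectPoints(np.array([[432.,311,30]]),b['rvec'],b['tvec'],np.array([[K(b),0,float(b['cx'])],[0,K(b),float(b['cy'])],[0,0,1]]),None)
u,v=q.ravel().astype(int);print(u,v)
save(cv2.resize(b['color'][v-30:v+20,u-35:u+35],(770,550),interpolation=cv2.INTER_CUBIC),'grip')
```

```text
[432.36777953 310.97526255  29.47915134] 54.15975400966272 [ 0.25842873  0.02591172 -0.48167175] 26.472777128219604
211 149
```

View pics/grip.png

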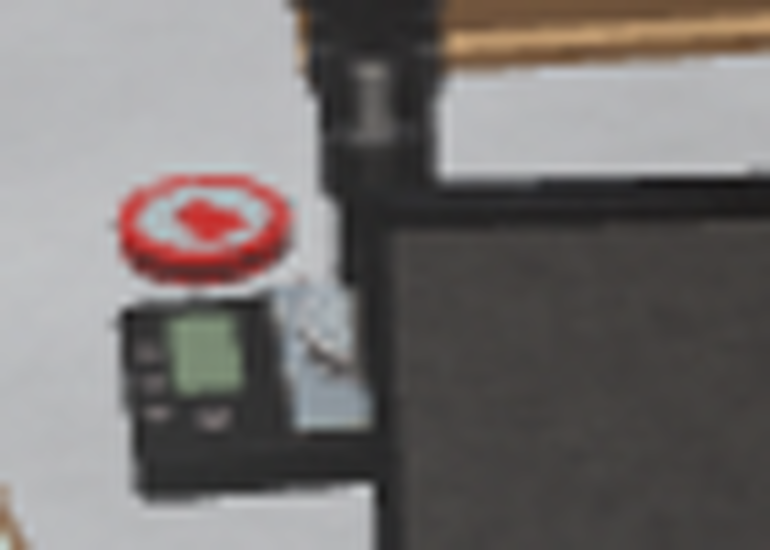

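The lid hides the grip in the side view, with only the finger over the pan visible at (370,250), but the force and gap say the coin is held. I'll lift it above the lid.

Request:
{"api": "move_arm", "payload": {
  "deltas": [0,0,0.04,0,0,0,0.1,0,0,0,0.18,0,0,0,0.26,0,0,0,0.34,0,0,0,0.42,0,0,0,0.5,0,0,0,0.58,0,0,0,0.64,0,0,0,0.67,0]
}}

```text
time_s: 7.45
tcp_pos: [432.8, 311.4, 232.9]
tool_rot: [0.001, 0.04, 0.999, 0.001]
contact_force: [0.1, -0.4, -1.0]
finger_gap: 54.0
grasp_force: 26.6
```

Run:
```python
from h import *
s=telemetry.observe();print(s['tcp_pos'],s['finger_gap'],s['contact_force'],s['grasp_force'])
b=get('side');a=load('top')
q,_=cv2.projectPoints(np.array([s['tcp_pos']]),b['rvec'],b['tvec'],np.array([[K(b),0,float(b['cx'])],[0,K(b),float(b['cy'])],[0,0,1]]),None)
u,v=q.ravel().astype(int);print(q)
save(cv2.resize(b['color'][v-25:v+25,u-35:u+35],(770,550),interpolation=cv2.INTER_CUBIC),'grip2')
```

```text
[432.78135088 311.35330188 232.90904555] 54.048167786303274 [ 0.13532775 -0.35784094 -1.02777594] 26.644747853279114
[[[208.86204017  93.29748161]]]
```

View pics/grip2.png

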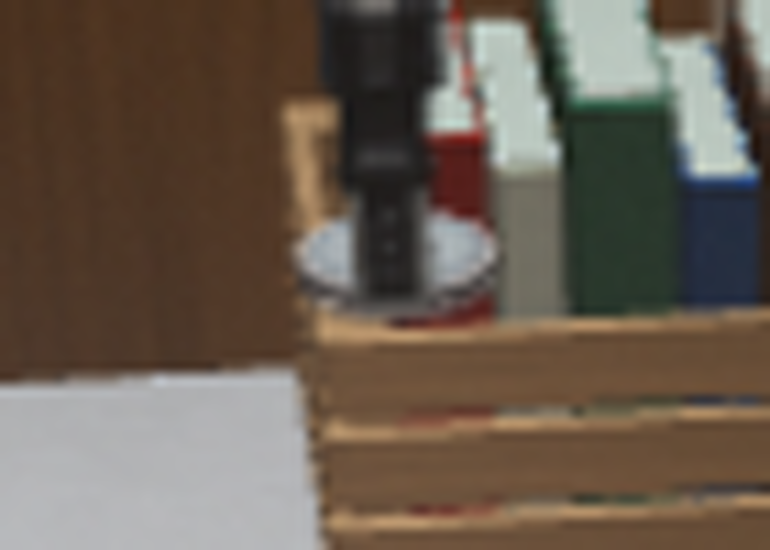

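The coin is held flat and level between the fingers, its disc at crop (297–497, 255). Next I'll carry it over the lid.

Request:
{"api": "move_arm", "payload": {
  "deltas": [0.02,-0.05,0,0,0.06,-0.15,0,0,0.1,-0.25,0,0,0.15,-0.36,0,0,0.2,-0.47,0,0,0.25,-0.58,0,0,0.3,-0.7,0,0,0.35,-0.82,0,0,0.39,-0.92,0,0,0.407,-0.969,0,0]
}}

```text
time_s: 8.5
tcp_pos: [554.6, 16.0, 229.5]
tool_rot: [-0.001, 0.042, 0.999, -0.001]
contact_force: [-0.5, -0.5, -0.7]
finger_gap: 54.1
grasp_force: 26.7
```

Run:
```python
from h import *
s=telemetry.observe();print(s['tcp_pos'],s['finger_gap'],s['contact_force'],s['tool_rot'])
b=load('side');KK=np.array([[K(b),0,float(b['cx'])],[0,K(b),float(b['cy'])],[0,0,1]])
t=np.array([432.8,311.4,232.9]);y=np.array([.08,1,0])
q,_=cv2.projectPoints(np.array([t+[0,0,3],t-y*42+[0,0,8],t+[5,0,3]]),b['rvec'],b['tvec'],KK,None)
o=np.array([208-35,93-25]);print((q.reshape(-1,2)-o)*11)
```

```text
[554.6254796   16.02656943 229.52050577] 54.058880294853005 [-0.45368238 -0.46697668 -0.67289467] [-6.70502560e-04  4.22776105e-02  9.99104910e-01 -1.23843923e-03]
[[394.09451674 268.31664605]
 [392.98065642 316.28661637]
 [411.90370511 267.35069015]]
```

Request:
{"api": "move_arm", "payload": {
  "deltas": [0,0,-0.05,0,0,0,-0.13,0,0,0,-0.21,0,0,0,-0.29,0,0,0,-0.37,0,0,0,-0.45,0,0,0,-0.53,0,0,0,-0.58,0,0,0,-0.61,0,0,0,-0.62,0]
}}

```text
time_s: 9.5
tcp_pos: [553.5, 21.3, 43.3]
tool_rot: [-0.001, 0.039, 0.999, 0.0]
contact_force: [0.2, -0.4, -0.3]
finger_gap: 54.0
grasp_force: 26.7
```

Request:
{"api": "move_arm", "payload": {
  "deltas": [0,0,0,0,0,0,0,0]
}}

```text
time_s: 9.7
tcp_pos: [555.0, 20.6, 45.2]
tool_rot: [0.001, 0.039, 0.999, 0.0]
contact_force: [0.2, -0.6, -0.7]
finger_gap: 54.2
grasp_force: 26.7
```

Request:
{"api": "move_arm", "payload": {
  "deltas": [0,0,-0.015,0,0,0,-0.027,0,0,0,-0.035,0,0,0,-0.037,0,0,0,-0.037,0]
}}

```text
time_s: 10.2
tcp_pos: [554.3, 20.3, 33.1]
tool_rot: [-0.0, 0.04, 0.999, -0.0]
contact_force: [-0.1, 0.4, -0.4]
finger_gap: 54.2
grasp_force: 26.7
```

Request:
{"api": "move_arm", "payload": {
  "deltas": [0,0,-0.003,0,0,0,-0.005,0,0,0,-0.005,0]
}}

```text
time_s: 10.5
tcp_pos: [554.5, 20.3, 31.9]
tool_rot: [0.0, 0.04, 0.999, -0.0]
contact_force: [0.0, 0.2, 0.6]
finger_gap: 54.2
grasp_force: 26.7
```

Request:
{"api": "move_arm", "payload": {
  "deltas": [0,0,-0.001,0,0,0,-0.002,0,0,0,-0.002,0]
}}

```text
time_s: 10.8
tcp_pos: [554.5, 20.3, 31.5]
tool_rot: [0.0, 0.04, 0.999, -0.0]
contact_force: [-0.6, 0.1, 3.3]
finger_gap: 54.2
grasp_force: 27.0
```

Request:
{"api": "move_arm", "payload": {
  "deltas": [0,0,-0.001,0,0,0,-0.002,0,0,0,-0.002,0]
}}

```text
time_s: 11.1
tcp_pos: [554.5, 20.6, 30.7]
tool_rot: [0.0, 0.04, 0.999, 0.0]
contact_force: [-0.5, 0.5, 3.2]
finger_gap: 54.1
grasp_force: 27.0
```

Request:
{"api": "move_arm", "payload": {
  "deltas": [-0.002,0,-0.001,0,-0.004,0,-0.001,0,-0.006,0,-0.001,0,-0.006,0,-0.001,0]
}}

```text
time_s: 11.5
tcp_pos: [553.2, 20.9, 30.1]
tool_rot: [0.001, 0.039, 0.999, 0.0]
contact_force: [1.3, 2.5, -1.1]
finger_gap: 53.8
grasp_force: 26.6
```

Request:
{"api": "move_arm", "payload": {
  "deltas": [0,0.002,0,0,0,0.004,0,0,0,0.006,0,0,0,0.006,0,0]
}}

```text
time_s: 11.9
tcp_pos: [552.5, 21.5, 30.3]
tool_rot: [-0.0, 0.04, 0.999, -0.0]
contact_force: [2.1, 0.5, -1.8]
finger_gap: 54.2
grasp_force: 26.6
```

Request:
{"api": "move_arm", "payload": {
  "deltas": [0,0,-0.002,0,0,0,-0.004,0,0,0,-0.004,0]
}}

```text
time_s: 12.2
tcp_pos: [552.6, 21.8, 29.0]
tool_rot: [-0.0, 0.04, 0.999, -0.0]
contact_force: [0.9, -0.4, -0.1]
finger_gap: 54.1
grasp_force: 26.7
```

Request:
{"api": "move_arm", "payload": {
  "deltas": [0,0,-0.002,0,0,0,-0.004,0,0,0,-0.004,0]
}}

```text
time_s: 12.5
tcp_pos: [552.5, 22.0, 27.9]
tool_rot: [-0.0, 0.04, 0.999, -0.0]
contact_force: [1.2, -0.1, 1.3]
finger_gap: 54.6
grasp_force: 26.8
```

Request:
{"api": "move_arm", "payload": {
  "deltas": [0,0,-0.001,0,0,0,-0.003,0,0,0,-0.003,0]
}}

```text
time_s: 12.8
tcp_pos: [552.5, 22.0, 27.8]
tool_rot: [-0.0, 0.04, 0.999, -0.0]
contact_force: [-1.3, -1.0, 6.6]
finger_gap: 54.6
grasp_force: 27.4
```

Request:
{"api": "move_arm", "payload": {
  "deltas": [0.002,0,-0.001,0,0.002,0,-0.002,0,0.002,0,-0.002,0]
}}

```text
time_s: 13.1
tcp_pos: [552.5, 22.0, 27.7]
tool_rot: [-0.001, 0.04, 0.999, -0.0]
contact_force: [-2.8, -1.3, 11.1]
finger_gap: 54.0
grasp_force: 27.8
```

Request:
{"api": "move_arm", "payload": {
  "deltas": [-0.002,0,0.002,0,-0.002,0,0.004,0,-0.002,0,0.004,0]
}}

```text
time_s: 13.4
tcp_pos: [552.5, 22.0, 27.9]
tool_rot: [-0.0, 0.04, 0.999, -0.0]
contact_force: [-1.6, -0.5, 5.9]
finger_gap: 54.3
grasp_force: 27.2
```

Request:
{"api": "move_arm", "payload": {
  "deltas": [0,0,0,0,0,0,0,0,0,0,0,0,0,0,0,0,0,0,0,0],
  "fingers": 78
}}

```text
time_s: 13.9
tcp_pos: [552.5, 22.1, 27.4]
tool_rot: [-0.0, 0.04, 0.999, -0.0]
contact_force: [-0.3, 1.0, 0.5]
finger_gap: 66.6
grasp_force: 0.0
```

Request:
{"api": "move_arm", "payload": {
  "deltas": [0,0,0.02,0,0,0,0.06,0,0,0,0.12,0,0,0,0.22,0,0,0,0.36,0,0,0,0.5,0,0,0,0.64,0,0,0,0.7,0,0,0,0.7,0]
}}

```text
time_s: 14.8
tcp_pos: [554.6, 22.2, 242.2]
tool_rot: [0.005, 0.04, 0.999, 0.0]
contact_force: [-0.5, -0.1, -0.7]
finger_gap: 66.4
grasp_force: 0.0
```

Run:
```python
from h import *
s=telemetry.observe();print(s['time_s'],s['tcp_pos'],s['finger_gap'],s['contact_force'])
b=get('side')
save(cv2.resize(b['color'][125:235,195:325],(780,600)[:2],interpolation=cv2.INTER_CUBIC),'placed')
P=cloud(b);Q=P.reshape(-1,3)
for c in [(552.5,21.5),(633.4,14),(474.2,26.8)]:
    m=np.hypot(Q[:,0]-c[0],Q[:,1]-c[1])<22; m&=(Q[:,2]<60);print(c,m.sum(),np.median(Q[m,2]),np.linalg.lstsq(np.c_[Q[m,:2]-c,np.ones(m.sum())],Q[m,2],rcond=None)[0].round(3))
```

```text
14.8 [554.61696136  22.19653044 242.23526235] 66.39579744889382 [-0.53100115 -0.13056991 -0.70354169]
(552.5, 21.5) 113 38.65276107178732 [3.0000e-03 1.4000e-02 3.8646e+01]
(633.4, 14) 113 39.14258698011711 [-9.0000e-03  3.1000e-02  3.9089e+01]
(474.2, 26.8) 112 38.877459084376824 [-5.0000e-03  1.3000e-02  3.8617e+01]
```

View pics/placed.png

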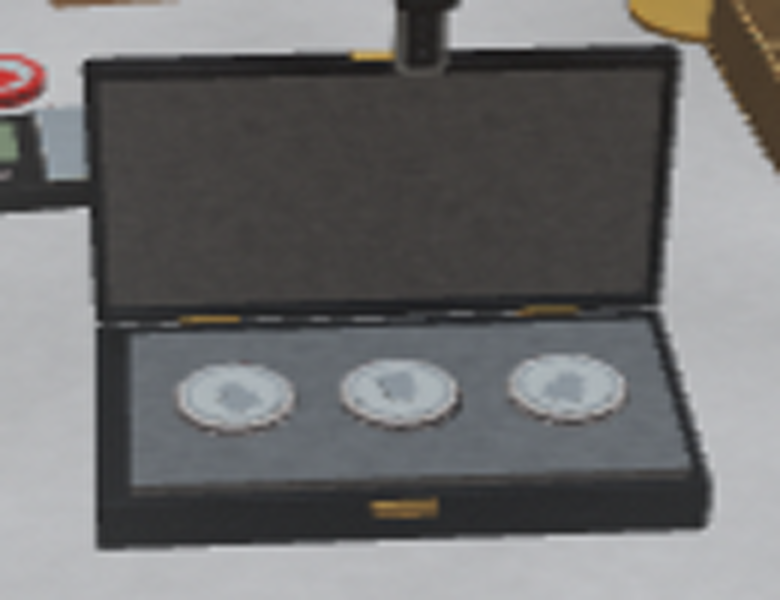

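The coin sits flat at crop (400,392), at the same height as its neighbours, so it's home. Now the lid: I'll go behind it with the fingers shut.

Request:
{"api": "move_arm", "payload": {
  "deltas": [0,0.05,0,0,0,0.15,0,0,0,0.27,0,0,0,0.4,0,0,0,0.5,0,0,0,0.5,0,0,0,0.5,-0.08,0,0,0.5,-0.18,0,0,0.5,-0.24,0,0,0.5,-0.24,0],
  "fingers": 0
}}

```text
time_s: 15.85
tcp_pos: [549.4, 171.3, 161.4]
tool_rot: [-0.005, 0.039, 0.999, -0.002]
contact_force: [-0.5, -0.2, 0.0]
finger_gap: -0.1
grasp_force: 0.0
```

Request:
{"api": "move_arm", "payload": {
  "deltas": [0,-0.03,0,0,0,-0.06,0,0,0,-0.09,0,0,0,-0.1,0,0,0,-0.11,0,0,0,-0.11,0,0]
}}

```text
time_s: 16.45
tcp_pos: [552.8, 138.6, 166.0]
tool_rot: [0.0, 0.04, 0.999, 0.0]
contact_force: [-0.6, 0.9, -0.5]
finger_gap: 0.3
grasp_force: 0.0
```

Request:
{"api": "move_arm", "payload": {
  "deltas": [0,-0.03,0,0,0,-0.06,0,0,0,-0.09,0,0,0,-0.12,0,0,0,-0.15,0,0,0,-0.15,0,0]
}}

```text
time_s: 17.05
tcp_pos: [552.6, 91.2, 165.3]
tool_rot: [-0.0, 0.041, 0.999, -0.001]
contact_force: [0.2, -0.5, -0.3]
finger_gap: -0.1
grasp_force: 0.0
```

```bash
cat > lid.py <<'E'
from h import *
s=telemetry.observe();print(s['time_s'],s['tcp_pos'],s['contact_force'])
b=get('side');Q=cloud(b).reshape(-1,3)
for x in(460,650):
    m=(abs(Q[:,0]-x)<15)&(Q[:,1]>-80)&(Q[:,1]<200)&(Q[:,2]>55)&(Q[:,2]<240)
    S=Q[m];print(x,m.sum());
    if m.sum()>5:
        for lo in range(55,220,25):
            k=(S[:,2]>=lo)&(S[:,2]<lo+25)
            if k.sum()>3: print(lo,k.sum(),np.median(S[k],0).round(0))
E
python3 lid.py
```

```text
17.05 [552.61078019  91.15241231 165.27027034] [ 0.15703931 -0.48443931 -0.29042522]
460 366
55 61 [460. 104.  68.]
80 62 [460.  98.  95.]
105 66 [460.  91. 117.]
130 72 [460.  85. 143.]
155 55 [460.  79. 166.]
180 50 [460.  73. 184.]
650 346
55 64 [651.  89.  69.]
80 57 [650.  82.  94.]
105 63 [650.  76. 117.]
130 65 [651.  70. 142.]
155 51 [650.  64. 164.]
180 46 [649.  56. 185.]
```

Request:
{"api": "move_arm", "payload": {
  "deltas": [0,-0.04,-0.01,0,0,-0.08,-0.025,0,0,-0.12,-0.04,0,0,-0.16,-0.058,0,0,-0.2,-0.08,0,0,-0.24,-0.107,0,0,-0.27,-0.13,0,0,-0.3,-0.16,0,0,-0.32,-0.187,0,0,-0.32,-0.187,0]
}}

```text
time_s: 18.1
tcp_pos: [552.2, -3.9, 108.1]
tool_rot: [-0.001, 0.041, 0.999, -0.001]
contact_force: [0.4, 0.1, 0.1]
finger_gap: -0.4
grasp_force: 0.0
```

```bash
python3 lid.py
```

```text
18.1 [552.18425242  -3.91164348 108.08418573] [0.44122942 0.12052079 0.08636882]
460 129
55 20 [461.  76.  67.]
80 22 [459.  28.  93.]
105 87 [461. -27. 114.]
650 120
55 14 [650.  58.  68.]
80 25 [648.  16.  91.]
105 81 [650. -43. 114.]
```

Request:
{"api": "move_arm", "payload": {
  "deltas": [0,-0.03,-0.03,0,0,-0.045,-0.065,0,0,-0.057,-0.1,0,0,-0.067,-0.13,0,0,-0.077,-0.155,0,0,-0.08,-0.175,0,0,-0.08,-0.19,0,0,-0.08,-0.19,0]
}}

```text
time_s: 18.95
tcp_pos: [551.9, -25.7, 51.7]
tool_rot: [-0.001, 0.04, 0.999, 0.0]
contact_force: [-0.5, -0.6, 0.2]
finger_gap: -0.1
grasp_force: 0.0
```

Request:
{"api": "move_arm", "payload": {
  "deltas": [0,0,-0.006,0,0,0,-0.012,0,0,0,-0.018,0,0,0,-0.018,0]
}}

```text
time_s: 19.35
tcp_pos: [552.6, -25.8, 47.0]
tool_rot: [-0.0, 0.04, 0.999, 0.0]
contact_force: [-0.3, 0.7, -0.3]
finger_gap: 0.3
grasp_force: 0.0
```

Request:
{"api": "move_arm", "payload": {
  "deltas": [0,0,-0.003,0,0,0,-0.006,0,0,0,-0.009,0,0,0,-0.009,0]
}}

```text
time_s: 19.75
tcp_pos: [552.7, -25.8, 46.0]
tool_rot: [0.0, 0.04, 0.999, -0.0]
contact_force: [-3.5, 0.5, 11.2]
finger_gap: 0.3
grasp_force: 5.7
```

Request:
{"api": "move_arm", "payload": {
  "deltas": [0,0,-0.002,0,0,0,-0.004,0,0,0,-0.004,0]
}}

```text
time_s: 20.05
tcp_pos: [552.8, -25.8, 46.0]
tool_rot: [0.0, 0.04, 0.999, -0.0]
contact_force: [-5.0, -0.4, 18.1]
finger_gap: 0.3
grasp_force: 9.3
```

The lid is firmly shut: the contact stopped at 46 mm. I'll back off and check.

Request:
{"api": "move_arm", "payload": {
  "deltas": [0,0,0.01,0,0,0,0.05,0,0,0,0.15,0,0,0,0.28,0,0,0,0.4,0,0,0,0.5,0,0,0,0.5,0,0,0,0.5,0,0,0,0.5,0]
}}

```text
time_s: 20.95
tcp_pos: [551.7, -25.8, 192.1]
tool_rot: [-0.001, 0.04, 0.999, -0.0]
contact_force: [-0.0, 0.8, 0.2]
finger_gap: 0.2
grasp_force: 0.0
```

Run:
```python
from h import *
s=telemetry.observe();print(s['time_s'],s['tcp_pos'],s['contact_force'])
b=get('side');save(b['color'],'end');Q=cloud(b).reshape(-1,3)
m=(abs(Q[:,0]-552)<110)&(Q[:,1]>-40)&(Q[:,1]<80)&(Q[:,2]<120)
print(np.median(Q[m,2]),np.linalg.lstsq(np.c_[Q[m,:2]-[552,20],np.ones(m.sum())],Q[m,2],rcond=None)[0])
```

```text
20.95 [551.65380692 -25.80791672 192.13669726] [-0.01616422  0.77426134  0.17235311]
48.327904976804895 [-3.24932753e-04  1.88544018e-03  4.83435470e+01]
```

View pics/end.png

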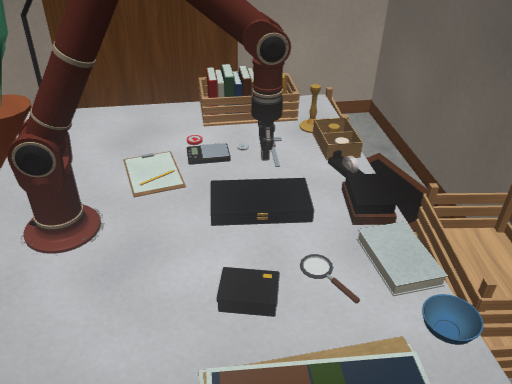

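The case is shut flat at (260,200), with a lid slope of about 0.002. The magnifier at (318,265) and the caliper at (275,150) haven't been moved, and the arm is clear.

```bash
python3 -c "
from station import finish_job; print(finish_job())"
```

```text
the job is handed in; nothing more can be done
None
```

The coin is back in the middle recess, flat and fully home, and the lid is shut; the magnifier and caliper were left alone, and I handed the job in at about 21 s of the 72 s limit (no verdict came back).

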